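# Clip the swatch camera's boom into its stand and draw it out to the second stop

### The job

Push the camera boom down into the two fork clips of its stand, lens down and camera end towards the striped swatch on the stage, until the sprung yellow jaw snaps shut over the tube. Then squeeze the orange release button on the camera head, pull the head straight out past the first stop to the second, and finish with the gripper still holding the head there, the boom still clipped in. Leave the other things on the desk where they are.

Things in the scene. Friction and masses are not known exactly. Their poses are not given: they have to be found in the camera images.
- boom_mid (a point): Middle of the loose boom's aluminium outer tube, on its axis (to grasp there). x = along the boom to the camera head, z = up, lens down. Bare tube: 22 mm diameter, 72 mm either side of this point; behind it a black end cap 34 mm square, 18 mm long; ahead a black collar 32 mm across, 16 mm long, then the head. About 0.4 kg. Starts stowed, lens down on the desk, axis 17 mm up.
- cam_head: Dark camera head on the boom's 16 mm inner tube; origin at its centre, on the boom's axis, 124 mm ahead of boom_mid when stowed; axes as boom_mid (x = outwards). 52 mm long (x), 30 wide (y), 34 high. In the middle of its -y side the orange release button, 18 x 14 mm, stands 5 mm proud: 35 mm wide over both. Gripping across y at the centre squeezes it in.
- section (a joint): How far the head is drawn out, m: 0 stowed, 0.050 first stop, 0.100 second stop and end of travel (hard). Button out: a latch locks it at each of these (1 mm of play). Button held in: it slides freely, also past the first stop, against a 3 to 4 N return spring and 1 N of friction. Let go between stops, it springs back to the stop behind and locks.
- release (a joint): Travel of the orange button, m: 0 out, 0.0045 fully in (about 7 N); the latch frees beyond 0.0032.
- seat (a point): Where the middle of the boom's axis belongs: midway between the stand's two forks, 120 mm above the desk. x = towards the stage, z = up. The posts stand 55 mm behind and ahead of it, 16 mm thick; the bare tube has 9 mm of slack each way along x, and when the head is pulled the end cap meets the rear post. Between the posts there is 94 mm free.
- stand: Stand fixed to the desk; origin on the desk under the seat, same axes. Base plate 130 mm wide, 12 mm thick, from 95 mm behind to 300 mm ahead. Each post ends in an open-topped fork 24 mm wide: on +y a tall flared prong to 31 mm above the seat, on -y the yellow jaw, tips 34 mm above the seat. The jaw's pivot rod runs 45 mm below and 22 mm to -y of the seat.
- jaw (a joint): Angle of the yellow sprung jaw with a hooked nose at each fork, rad: 0 shut, to 0.6 swung out to the stand's -y side. The tube pushed straight down on the sloped noses swings it out about 0.12 (10 to 20 N in all); it springs shut over the seated tube and keeps it from lifting out; joint back at 0.
- stage_mark (a point): Centre of the striped swatch on the stand's stage, 224 mm ahead of the seat along x, 100 mm below it, on the stage's top (150 x 130 mm, 20 mm above the desk). The lens stands over it at the second stop.
- label_roll: Bystander: white roll of labels standing on end, 84 mm in diameter, 50 mm high; origin at the centre of its underside.
- tape_roll: Bystander: brown tape roll lying flat, 90 mm in diameter, 24 mm high; origin at the centre of its underside.
- pattern_weight: Bystander: dark steel pattern weight on a corner of the stage, 38 mm in diameter, 38 mm high; origin at the centre of its underside.
- mug: Bystander: white mug, 80 mm in diameter, 95 mm high; origin at the centre of its underside.
- stapler: Bystander: blue stapler, 132 x 34 x 50 mm, long side along its x; origin at the centre of its underside.
- marker: Bystander: white marker with black cap, 130 x 14 x 14 mm, along its x; origin under its barrel.
- swatch_book: Bystander: stack of coloured swatch cards, 95 x 62 x 18 mm; origin at the centre of its underside.

How it is judged (in metres and radians):
On the way, in this order (a step that is already met when the one before it is completed fails the run):
1. the stowed boom sits down in both forks, lens down and camera end towards the stage, with the jaw snapped shut over it (z of boom_mid in the frame of seat between -0.004 and 0.004 m and y of boom_mid in the frame of seat between -0.004 and 0.004 m and angle between the x axis of boom_mid and the x axis of seat, either way round below 0.06 rad and x of cam_head in the frame of seat above 0.1 m and angle between boom_mid's own z axis and vertical below 0.35 rad and value of joint jaw below 0.06 rad and value of joint section below 0.01 m), for 0.3 s.
2. the head is drawn out to the second stop by the gripper, the boom still clipped in (value of joint section above 0.095 m and value of joint jaw below 0.1 rad and z of boom_mid in the frame of seat below 0.006 m and contact force between the fingers and cam_head above 1 N), for 0.2 s.
At the end, for the whole second after the job is handed in: The gripper holds the head (over 1 N) at the second stop (over 95 mm out), at rest, within 20 mm of above the swatch; the boom lies in both forks (4 mm sideways, 5 mm in height, 0.06 rad), lens down (0.35 rad), jaw shut (under 0.06 rad) (value of joint section above 0.095 m and contact force between the fingers and cam_head above 1 N and z of boom_mid in the frame of seat between -0.004 and 0.005 m and y of boom_mid in the frame of seat between -0.004 and 0.004 m and angle between the x axis of boom_mid and the x axis of seat, either way round below 0.06 rad and value of joint jaw below 0.06 rad and angle between boom_mid's own z axis and vertical below 0.35 rad and horizontal distance between cam_head and stage_mark below 0.02 m and linear speed of cam_head below 0.02 m/s); the arm keeps its last pose, push and grip.
It fails at once if a bystander is pushed aside or lifted (more than 30 mm) (distance of any of label_roll, tape_roll, pattern_weight, mug, stapler, marker, swatch_book from where it was at the start of the episode above 0.03 m).
It also fails if it takes over 54 s, if anything falls off the work surface, if the arm or the gripper's body presses on something with over 40 N, if the wrist force passes 120 N, or if a joint passes its speed limit or range.

### The arm

A 7-joint arm with a two-finger parallel gripper is mounted at the origin on the work surface. World frame = base frame: x ahead of the robot, y to its left, z up, the work surface at z = 0. Lengths are in m, angles in degrees, forces in N, time in s.
With the tool pointing down it reaches from about 0.4 to 0.875 m from the base axis. Payload 4.4 kg.
Tool frame: the origin (TCP) lies between the finger pads; the fingertips stand 17 mm ahead of it and the grasp point (between the pads) lies 2 mm behind it (ctrl.finger_overhang is the distance from the TCP to the fingertips, in m); y points along the fingers, z is the direction in which the jaws open and shut, and the axes are right-handed (so a half turn about y gives the same grasp; the last joint's range is limited). The gripper opens to 85 mm and grips with 20 to 120 N. Pads are 22 mm wide; open, the fingers measure 114 mm over their backs; the gripper's body (76 mm by 85 mm) begins 54 mm behind the grasp point. The pads swing forward as they close: fully open they stand 13 mm farther back than shut.
Start: joints at [-72.754, 36.005, 2.206, 86.941, -1.547, 57.084, -1.146], TCP at [0.233, 0.607, 0.248] pointing down, gripper open.
Joint ranges: [-175.42, 175.42], [-21.48, 121.26], [-71.46, 75.88], [10.55, 141.38], [-63.04, 243.04], [13.31, 113.54], [-168.57, 168.57]. Speed limits (degrees/s): [147.25, 147.25, 180, 180, 180, 180, 180].

### API

Orientations are given as a 3x3 rotation matrix whose columns are the frame's x, y, z axes.
In Python, from cell import ctrl gives the robot as it stands.
- The arm moves only by the shell command python3 -m pendant 'ROWS' [OPENING]. ROWS is JSON, a list of rows, each an object with "slide": the shift along the tool's x, y, z in mm, a list of three; "turn": the turn, a rotation vector about the tool's x, y, z in degrees, a list of three. In form: [{"slide": [x, y, z], "turn": [rx, ry, rz]}, ...]. A call has 1 to 8 rows; each row is the pose to reach, as a shift and turn from the pose commanded when the call began, along the tool's axes at that moment; what a row does not reach only later rows make up. A row lasts 1/10 s, in which the tool goes at most 50 mm and 8.59 degrees, less where a joint would pass 70% of its speed; a pose out of reach is approached as far as the arm can. A call with a gripper value outside its range is refused whole. OPENING is the finger opening in mm, from 0 to 85.4, set as the call begins (- or left out, the last holds). The fingers move at their own pace and stop on an object; the grip force is fixed at half the most. Time passes only in rows, so rows that repeat a pose let the fingers close. It gives the time, the measured TCP pose, the force and the opening at its end, in the units of the state.
- ctrl.get_obs(): the state, without advancing time (a new reading comes with each control period).
- ctrl.snapshot(name): name is "scene" or "top" or "wrist"; returns a dict with "image" (480x640x3 uint8, red, green, blue), "depth" (480x640 float32, m along the optical axis (not along the pixel's ray), 0 where there is no reading), "fx", "fy", "cx", "cy" (pixels), "D" ([k1, k2, p1, p2, k3] as OpenCV has them; the pictures are not rectified), "pose" (4x4, takes a point from camera to world coordinates); the wrist camera has in their place "mount" (4x4, takes a point from camera to tool coordinates, whose origin is the TCP and whose axes are the tool frame's). Camera axes: x right, y down, z forward; pixel columns grow to the right and rows downward; lengths in m; the calibration is good to about 2 mm. A picture is of the moment at which its call begins: read the wrist's pose just before it.
- ctrl.job_done(): hands the job in, once; it reports no verdict.
The state is a dict: "time_s": time; "joint_pos": joint angles; "joint_velocities": joint speeds; "effort": joint torques, N m; "position": TCP position; "eef_rot": TCP orientation; "force": force on the tool from outside, world axes, zero at the start; "torque": the same for the moment, N m; "grip_width": opening from 0.0 (shut) to 1.0 (fully open).
Only numpy, scipy, OpenCV 4.12 (cv2) and the standard library are available. Lean on these libraries where they do the work, as an engineer would, in place of code of your own. Each camera call takes 0.05 s, during which the arm holds its last target. There are 200 camera calls.

## Working session

There is one attempt and no reset: what is moved stays moved. The work goes in short steps, Python scripts to look and compute and a shell command to move; the robot and the scene stay as the last step left them, time stands still between calls to the robot, and variables do not carry over. Pictures are saved under pics/ and viewed, about 8 in all and at most 12, crops included, and the job is handed in when it is done.

```bash
mkdir -p pics; ls; python3 - <<'E'
from cell import ctrl
import cv2,numpy as np
o=ctrl.get_obs();print(o['time_s'],o['position'],np.round(o['eef_rot'],3),o['grip_width'],ctrl.finger_overhang)
for n in('top','scene'):
    s=ctrl.snapshot(n);cv2.imwrite(f'pics/{n}1.png',s['image'][...,::-1]);np.savez(f'{n}1.npz',**s)
    print(n,s['fx'],s['fy'],s['cx'],s['cy'],s['D'],np.round(s['pose'],3))
E
```

```text
pics
0.0 [0.23285347 0.60621967 0.24739168] [[ 0.933 -0.001  0.359]
 [-0.359 -0.002  0.933]
 [ 0.    -1.    -0.002]] 0.9982611442995796 0.017
top 440.48075722705363 440.48075722705363 314.8561149216287 235.88154864657872 [-0.06708387  0.          0.          0.          0.        ] [[ 0.003 -0.988  0.156  0.323]
 [-1.    -0.003  0.003  0.014]
 [-0.002 -0.156 -0.988  1.457]
 [ 0.     0.     0.     1.   ]]
scene 567.9087652851028 567.9087652851028 313.5061598408924 238.63461051844556 [-0.09223407  0.          0.          0.          0.        ] [[-0.653  0.588 -0.477  1.234]
 [ 0.757  0.521 -0.395  0.578]
 [ 0.016 -0.619 -0.785  1.187]
 [ 0.     0.     0.     1.   ]]
```

View pics/top1.png

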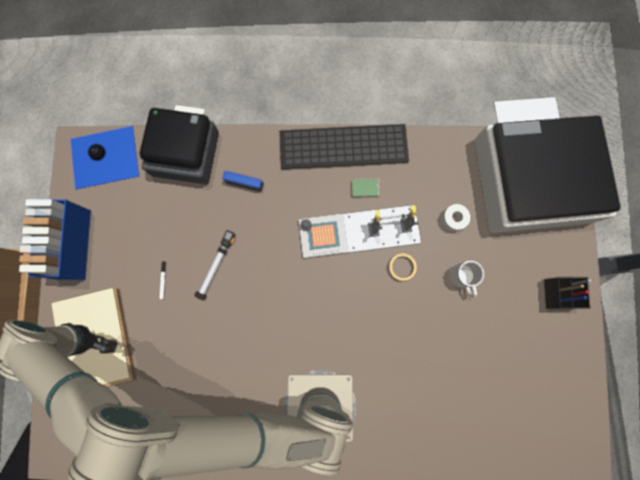

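View pics/scene1.png

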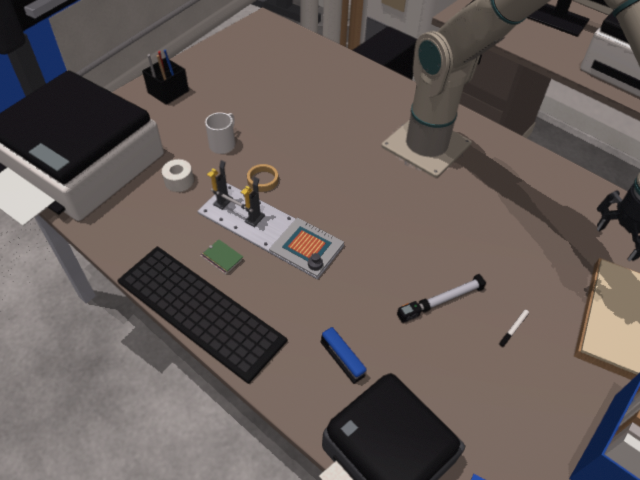

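The top view has world +y to the left. The boom lies with its head at (229,238) and its cap at (202,295). The stand's forks are at (375,225) and (408,220), with the swatch at (323,235). The stage is therefore towards +y. Next I'll measure these from depth.

```bash
cat > h.py <<'E'
import numpy as np,cv2
def cloud(s,pose=None):
    K=np.array([[s['fx'],0,s['cx']],[0,s['fy'],s['cy']],[0,0,1]],float)
    h,w=s['depth'].shape
    uv=np.stack(np.meshgrid(np.arange(w),np.arange(h)),-1).reshape(-1,1,2).astype(float)
    n=cv2.undistortPoints(uv,K,np.array(s['D'],float)).reshape(h,w,2)
    z=s['depth'];P=np.dstack([n[...,0]*z,n[...,1]*z,z])
    T=s['pose'] if pose is None else pose
    W=P@T[:3,:3].T+T[:3,3]; W[z<=0]=np.nan
    return W
E
cat > m.py <<'E'
from h import *
for n in('top','scene'):
    s=dict(np.load(f'{n}1.npz'));W=cloud(s);np.save(f'{n}W.npy',W);im=s['image'].astype(int)
    X,Y,Z=W[...,0],W[...,1],W[...,2]
    print(n,'desk z',np.nanmedian(Z[(abs(X-.45)<.03)&(abs(Y-.15)<.03)]))
    b=(X>.3)&(X<.62)&(Y>.22)&(Y<.42)&(Z>.010)&(Z<.06)
    # boom
    p=W[b];r=cv2.minAreaRect(p[:,:2].astype(np.float32)*1000);print('boom',b.sum(),r,np.percentile(p[:,2],[5,50,95]))
    t=b&(im.min(-1)>110);q=W[t];c,d=q[:,:2].mean(0),np.linalg.svd(q[:,:2]-q[:,:2].mean(0),full_matrices=False)[2][0]
    e=(q[:,:2]-c)@d;print(' tube',t.sum(),c,d,e.min(),e.max(),np.median(q[:,2]))
    e=(p[:,:2]-c)@d;print(' all along',np.percentile(e,[0,1,99,100]))
    # swatch
    o=(im[...,0]>180)&(im[...,2]<110)&(im[...,0]-im[...,1]>50)&(X>.4)&(X<.65)&(Y>-.05)&(Y<.12)&(Z<.06)
    q=W[o];r=cv2.minAreaRect(q[:,:2].astype(np.float32)*1000);print(' swatch',o.sum(),np.nanmean(q,0),r)
    b=(X>.38)&(X<.68)&(Y>-.29)&(Y<.15)&(Z>.006)&(Z<.03)
    l,st=cv2.connectedComponents(b.astype(np.uint8))[:2]
    for i in range(1,l):
        q=W[st==i]
        if len(q)>150: print(' comp',len(q),np.round(cv2.minAreaRect(q[:,:2].astype(np.float32)*1000)[0],1),cv2.minAreaRect(q[:,:2].astype(np.float32)*1000)[1:],np.median(q[:,2]))
    f=(X>.4)&(X<.68)&(Y>-.22)&(Y<.05)&(Z>.1)
    l,st=cv2.connectedComponents(f.astype(np.uint8))[:2]
    for i in range(1,l):
        q=W[st==i];print(' fork',len(q),q.mean(0),q.min(0),q.max(0))
        ye=(st==i)&(im[...,0]>150)&(im[...,2]<90);print('   yellow',ye.sum(),W[ye].mean(0) if ye.any() else'')
E
python3 m.py
python3 - <<'E'
import numpy as np,cv2
a=np.load('top1.npz')['image'];b=np.load('scene1.npz')['image']
A=cv2.resize(a[195:265,290:425],None,fx=5.5,fy=5.5,interpolation=cv2.INTER_CUBIC);B=cv2.resize(b[150:290,190:350],None,fx=2.4,fy=2.4,interpolation=2)
C=cv2.resize(b[265:330,390:495],None,fx=3,fy=3,interpolation=2)
o=np.zeros((390+200,745,3),np.uint8);o[:A.shape[0],:A.shape[1]]=A[:,:745]
o2=np.zeros((600,800,3),np.uint8);o2[:300,:580]=cv2.resize(A,(580,300));o2[300:300+300,:343]=cv2.resize(B,(343,300));o2[300:495,350:665]=C
cv2.imwrite('pics/crop1.png',o2[...,::-1])
E
```

```text
top desk z 0.0004598961613151431
boom 620 ((466.58538818359375, 368.80242919921875), (94.3822250366211, 241.1781768798828), 66.14752197265625) [0.01655202 0.0283469  0.03717818]
 tube 365 [0.44447341 0.34941701] [-0.91862535  0.39512968] -0.13277451648560662 0.09217534038102873 0.026637046182076185
 all along [-0.13290975 -0.13112731  0.10614052  0.10814684]
 swatch 0 [nan nan nan] ((0.0, 0.0), (0.0, 0.0), 0.0)
 comp 211 [ 637.3 -243.2] ((28.691455841064453, 95.9057846069336), 7.627883434295654) 0.01280613332925884
 comp 3568 [ 569.7 -111.4] ((136.1350555419922, 362.628662109375), 7.881128787994385) 0.017051764033026107
 comp 170 [ 449.4 -256. ] ((88.92572021484375, 66.08988952636719), 0.6886640191078186) 0.023186824500376124
 fork 115 [ 0.5821113  -0.17294078  0.13212306] [ 0.55126807 -0.18507836  0.10069551] [ 0.61079788 -0.16440516  0.15556077]
   yellow 9 [ 0.58605702 -0.17281623  0.14443674]
scene desk z -0.0005821501944485163
boom 1033 ((455.09100341796875, 343.94488525390625), (38.54600524902344, 240.73004150390625), 64.98323059082031) [0.01485922 0.02637282 0.03543322]
 tube 
[... 165 characters left out ...]
13817404]
 swatch 264 [ 0.55190777 -0.01115019  0.02188952] ((552.3790283203125, -11.293636322021484), (62.515846252441406, 65.46477508544922), 5.741432189941406)
 comp 225 [ 439.9 -251. ] ((92.33258056640625, 47.238616943359375), 30.0233097076416) 0.020784264281743958
 comp 4576 [ 562.4 -115.4] ((145.1464080810547, 366.26434326171875), 7.357179164886475) 0.016363984597089543
 fork 250 [ 0.57847524 -0.17587406  0.12698017] [ 0.54568829 -0.18955597  0.10003456] [ 0.61062741 -0.16556035  0.1569796 ]
   yellow 34 [ 0.59850171 -0.17470004  0.14849619]m.py:14: RuntimeWarning: Mean of empty slice
  q=W[o];r=cv2.minAreaRect(q[:,:2].astype(np.float32)*1000);print(' swatch',o.sum(),np.nanmean(q,0),r)
```

View pics/crop1.png

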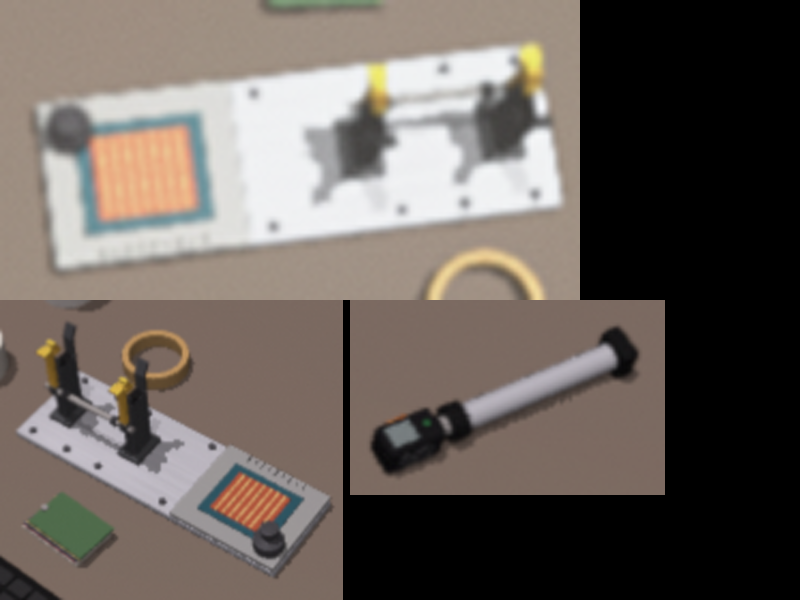

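The crop shows the stage to the left and the yellow jaw on the far (+x) side, so seat x is about (-0.13, 0.99) and the seat is near (0.582, -0.233). The boom's head points to (0.91, -0.42). To keep joint 7 in range, I need to grasp with the tool turned about 184° from its start pose.

```bash
python3 -m pendant '[{"slide":[35,0,-20],"turn":[0,7,0]},{"slide":[72,0,-43],"turn":[0,15,0]},{"slide":[110,0,-66],"turn":[0,23,0]},{"slide":[150,0,-90],"turn":[0,31,0]},{"slide":[190,0,-113],"turn":[0,39,0]},{"slide":[225,0,-135],"turn":[0,47,0]},{"slide":[255,0,-153],"turn":[0,54,0]},{"slide":[271,0,-162],"turn":[0,60,0]}]'
python3 -m pendant '[{"slide":[0,0,0],"turn":[0,8,0]},{"slide":[0,0,0],"turn":[0,16,0]},{"slide":[0,0,0],"turn":[0,24,0]},{"slide":[0,0,0],"turn":[0,32,0]},{"slide":[0,0,0],"turn":[0,40,0]},{"slide":[0,0,0],"turn":[0,48,0]},{"slide":[0,0,0],"turn":[0,56,0]},{"slide":[0,0,0],"turn":[0,62,0]}]'
python3 -m pendant '[{"slide":[0,0,0],"turn":[0,8,0]},{"slide":[0,0,0],"turn":[0,16,0]},{"slide":[0,0,0],"turn":[0,24,0]},{"slide":[0,0,0],"turn":[0,32,0]},{"slide":[0,0,0],"turn":[0,40,0]},{"slide":[0,0,0],"turn":[0,48,0]},{"slide":[0,0,0],"turn":[0,56,0]},{"slide":[0,0,0],"turn":[0,62,0]}]'
cat > w.py <<'E'
import sys
from h import *
from cell import ctrl
def wrist(name):
    o=ctrl.get_obs();T=np.eye(4);T[:3,:3]=o['eef_rot'];T[:3,3]=o['position']
    s=ctrl.snapshot('wrist');cv2.imwrite(f'pics/{name}.png',s['image'][...,::-1])
    W=cloud(s,T@s['mount']);np.savez(name+'.npz',W=W,im=s['image'],T=T)
    print(o['time_s'],o['position'],np.round(o['eef_rot'],4).tolist(),np.round(o['joint_pos'],1),np.round(o['force'],1))
    print('mount',np.round(s['mount'],3).tolist())
    return W,s['image'].astype(int),T
E
python3 - <<'E'
from w import *
W,im,T=wrist('w1')
X,Y,Z=W[...,0],W[...,1],W[...,2]
b=(X>.3)&(X<.62)&(Y>.22)&(Y<.47)&(Z>.010)&(Z<.06)
p=W[b];r=cv2.minAreaRect(p[:,:2].astype(np.float32)*1000);print('boom',b.sum(),r,np.percentile(p[:,2],[5,50,95]))
t=b&(im.min(-1)>90)
print(np.nanmedian(Z[~b&(Z<.01)]))
q=W[t];c=q[:,:2].mean(0);d=np.linalg.svd(q[:,:2]-c,full_matrices=False)[2][0];e=(q[:,:2]-c)@d
print(t.sum(),c,d,np.percentile(e,[0,1,50,99,100]),np.percentile(q[:,2],[50,95]))
E
```

```text
time_s: 0.9
position: [0.4301, 0.3546, 0.2483]
eef_rot: [[0.147, 0.001, 0.989], [-0.989, -0.002, 0.147], [0.002, -1.0, 0.0]]
force: [0.2, 0.6, -0.4]
grip_width: 0.998
time_s: 1.7
position: [0.4276, 0.3583, 0.248]
eef_rot: [[-0.802, -0.001, 0.598], [-0.598, -0.001, -0.802], [0.001, -1.0, 0.0]]
force: [0.2, 0.7, -1.2]
grip_width: 1.002
time_s: 2.5
position: [0.4276, 0.3584, 0.2479]
eef_rot: [[-0.904, -0.001, -0.427], [0.427, -0.001, -0.904], [0.0, -1.0, 0.001]]
force: [-0.4, 0.7, 0.3]
grip_width: 0.999
2.5 [0.42757439 0.35841366 0.24788057] [[-0.9042, -0.0006, -0.4272], [0.4272, -0.0006, -0.9042], [0.0003, -1.0, 0.0008]] [ -75.5   38.5   54.5  102.8  -36.6   58.3 -121.8] [-0.4  0.7  0.3]
mount [[0.0, 0.949, 0.314, -0.081], [-0.0, -0.314, 0.949, -0.126], [1.0, -0.0, -0.0, 0.0], [0.0, 0.0, 0.0, 1.0]]
boom 9632 ((454.3657531738281, 343.4141845703125), (35.09584045410156, 238.27601623535156), 65.31475067138672) [0.02156459 0.02838851 0.03513771]
6.436421662797676e-05
5640 [0.45813185 0.3428466 ] [-0.90736361  0.42034661] [-0.11228384 -0.10899465  0.00487629  0.10413104  0.10638142] [0.0269469  0.03519843]
```

View pics/w1.png

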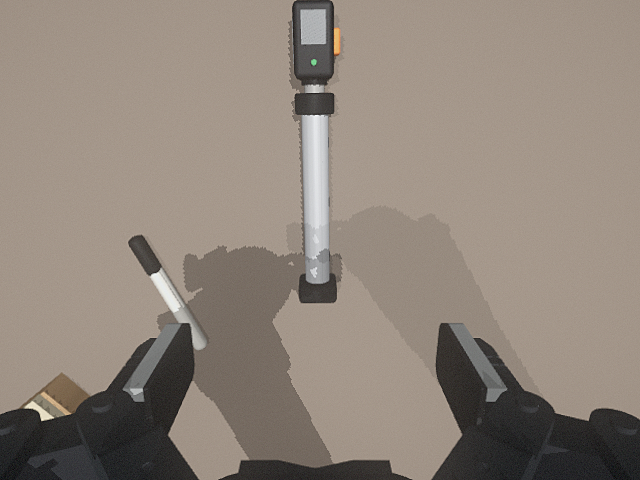

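The wrist view shows the boom upright in the picture: head at the top (314,40), orange button on its right, collar at row 104, bare tube over rows 114–276, and cap at rows 276–302. The tool is roughly above the tube. I'll fit the axis precisely.

```bash
python3 - <<'E'
from h import *
d=np.load('w1.npz');W,im,T=d['W'],d['im'].astype(int),d['T']
L=[]
for r in range(122,270,4):
    row=W[r];m=np.where((row[290:345,2]>.018))[0]+290
    L.append(row[m][:,:2].mean(0))
L=np.array(L);c=L.mean(0);u=np.linalg.svd(L-c)[2][0];u*=np.sign(u[0])
print('axis',c,u,np.degrees(np.arctan2(u[1],u[0])),'resid mm',1000*np.std((L-c)@[-u[1],u[0]]))
Z=W[...,2];b=np.zeros(Z.shape,bool);b[:310,285:345]=Z[:310,285:345]>.012
e=(W[b][:,:2]-c)@u;cap=np.percentile(e,.3);print('extent',e.min(),cap,e.max())
for r in (90,93,96,112,114,116,118,272,274,276,278,280,283): print(r,np.round(((W[r,316,:2]-c)@u)*1000,1),W[r,316,2].round(4),im[r,316])
mid=c+u*(cap+.090);print('mid',mid)
print('tool-frame delta to mid (xyz mm), turn', np.round(T[:3,:3].T@(np.array([*mid,.020])-T[:3,3])*1000,1), np.degrees(np.arctan2(-T[1,0],-T[0,0]))-np.degrees(np.arctan2(u[1],u[0])))
E
```

```text
axis [0.43355635 0.35432398] [ 0.91109716 -0.41219166] -24.34258614083189 resid mm 0.17148931355711247
extent -0.09575384205588904 -0.0946513484010531 0.14266652256432152
90 82.6 0.0262 [199 196 193]
93 80.3 0.0325 [36 33 31]
96 78.2 0.0341 [75 71 72]
112 66.6 0.0321 [72 70 69]
114 65.1 0.031 [58 55 53]
116 63.6 0.0285 [235 237 239]
118 62.0 0.0269 [227 229 232]
272 -68.3 0.0277 [205 207 208]
274 -69.9 0.0286 [192 195 197]
276 -71.9 0.0283 [165 166 168]
278 -73.9 0.0282 [160 161 164]
280 -76.3 0.0271 [161 163 165]
283 -78.9 0.0276 [132 133 134]
mid [0.42931852 0.35624123]
tool-frame delta to mid (xyz mm), turn [ -2.6 227.9   1. ] -0.9452197600477845
```

```bash
python3 -m pendant '[{"slide":[0,30,1],"turn":[0,-1,0]},{"slide":[0,75,1],"turn":[0,-1,0]},{"slide":[0,120,1],"turn":[0,-1,0]},{"slide":[0,160,1],"turn":[0,-1,0]},{"slide":[0,190,1],"turn":[0,-1,0]},{"slide":[0,212,1],"turn":[0,-1,0]},{"slide":[0,224,1],"turn":[0,-1,0]},{"slide":[0,227,1],"turn":[0,-1,0]}]'
python3 -m pendant '[{"slide":[0,0,0],"turn":[0,0,0]},{"slide":[0,0,0],"turn":[0,0,0]},{"slide":[0,0,0],"turn":[0,0,0]},{"slide":[0,0,0],"turn":[0,0,0]},{"slide":[0,0,0],"turn":[0,0,0]},{"slide":[0,0,0],"turn":[0,0,0]},{"slide":[0,0,0],"turn":[0,0,0]}]' 12
```

```text
time_s: 3.35
position: [0.427, 0.3571, 0.0202]
eef_rot: [[-0.914, -0.002, -0.406], [0.406, -0.001, -0.914], [0.001, -1.0, 0.002]]
force: [-1.0, -0.5, 0.4]
grip_width: 1.001
time_s: 4.05
position: [0.4277, 0.3577, 0.0222]
eef_rot: [[-0.913, 0.0, -0.407], [0.407, 0.001, -0.913], [0.0, -1.0, -0.001]]
force: [-0.6, -1.0, 6.1]
grip_width: 0.236
```

```bash
python3 -m pendant '[{"slide":[0,-8,0],"turn":[0,0,0]},{"slide":[0,-30,0],"turn":[0,0,0]},{"slide":[0,-65,0],"turn":[0,0,0]},{"slide":[0,-105,0],"turn":[0,0,0]},{"slide":[0,-145,0],"turn":[0,0,0]},{"slide":[0,-185,0],"turn":[0,0,0]},{"slide":[0,-215,0],"turn":[0,0,0]},{"slide":[0,-228,0],"turn":[0,0,0]}]'
python3 -m pendant '[{"slide":[-6,0,8],"turn":[0,-2,0]},{"slide":[-20,0,25],"turn":[0,-6,0]},{"slide":[-38,0,47],"turn":[0,-12,0]},{"slide":[-57,0,71],"turn":[0,-18,0]},{"slide":[-76,0,95],"turn":[0,-24,0]},{"slide":[-94,0,117],"turn":[0,-30,0]},{"slide":[-111,0,138],"turn":[0,-36,0]},{"slide":[-127,0,158],"turn":[0,-41,0]}]'
python3 -c "
from cell import ctrl
o=ctrl.get_obs();print(o['joint_pos'])"
```

```text
time_s: 4.85
position: [0.4281, 0.3576, 0.252]
eef_rot: [[-0.913, 0.002, -0.407], [0.407, 0.002, -0.913], [-0.001, -1.0, -0.003]]
force: [-0.2, 0.1, -4.2]
grip_width: 0.236
time_s: 5.65
position: [0.4782, 0.16, 0.2482]
eef_rot: [[-0.955, -0.003, 0.296], [-0.296, -0.001, -0.955], [0.003, -1.0, 0.0]]
force: [1.6, -0.1, -4.4]
grip_width: 0.236
[-49.80139285  29.40686307  41.81746499 110.46918109 -25.35120913
  49.79589815 -67.61635328]
```

```bash
python3 -m pendant '[{"slide":[1,0,25],"turn":[0,-5,0]},{"slide":[2,0,50],"turn":[0,-10,0]},{"slide":[3,0,76],"turn":[0,-15,0]},{"slide":[4,0,102],"turn":[0,-20,0]},{"slide":[5,0,128],"turn":[0,-25,0]},{"slide":[6,0,154],"turn":[0,-30,0]},{"slide":[7,0,179],"turn":[0,-36,0]},{"slide":[8,0,203],"turn":[0,-41,0]}]'
python3 -m pendant '[{"slide":[20,0,21],"turn":[0,-6,0]},{"slide":[40,0,42],"turn":[0,-12,0]},{"slide":[60,0,63],"turn":[0,-18,0]},{"slide":[80,0,85],"turn":[0,-24,0]},{"slide":[100,0,106],"turn":[0,-30,0]},{"slide":[118,0,126],"turn":[0,-35,0]},{"slide":[132,0,141],"turn":[0,-38,0]},{"slide":[139,0,148],"turn":[0,-40,0]}]'
python3 -m pendant '[{"slide":[0,0,0],"turn":[0,0,0]},{"slide":[0,0,0],"turn":[0,0,0]},{"slide":[0,0,0],"turn":[0,0,0]}]'
python3 - <<'E'
from w import *
W,im,T=wrist('w2')
s=ctrl.snapshot('top');np.savez('top2.npz',**s)
s=ctrl.snapshot('scene');np.savez('scene2.npz',**s)
E
```

```text
time_s: 6.45
position: [0.5298, -0.0361, 0.248]
eef_rot: [[-0.527, -0.003, 0.85], [-0.85, -0.0, -0.527], [0.002, -1.0, -0.003]]
force: [0.7, 0.2, -4.9]
grip_width: 0.241
time_s: 7.25
position: [0.5815, -0.2342, 0.2476]
eef_rot: [[0.138, -0.003, 0.99], [-0.99, -0.001, 0.138], [0.001, -1.0, -0.003]]
force: [0.3, -0.2, -4.2]
grip_width: 0.243
time_s: 7.55
position: [0.5823, -0.2297, 0.2486]
eef_rot: [[0.14, -0.001, 0.99], [-0.99, 0.001, 0.14], [-0.002, -1.0, -0.001]]
force: [0.5, 0.9, -4.3]
grip_width: 0.24
7.55 [ 0.58230697 -0.22974537  0.24857875] [[0.1397, -0.0015, 0.9902], [-0.9902, 0.0015, 0.1397], [-0.0017, -1.0, -0.0013]] [  9.1  34.9  16.4  91.2 -11.3  55.7  37.1] [ 0.5  0.9 -4.3]
mount [[0.0, 0.949, 0.316, -0.081], [-0.001, -0.316, 0.949, -0.126], [1.0, -0.001, 0.001, 0.0], [0.0, 0.0, 0.0, 1.0]]
```

View pics/w2.png

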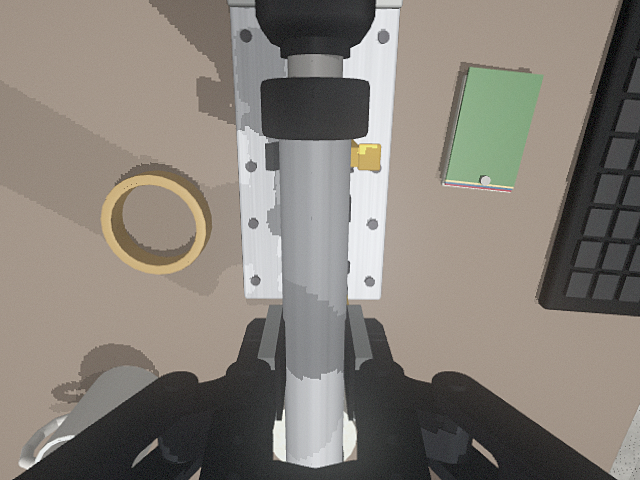

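The boom is held straight. The collar is at row 108, with plate edges left and right of it, the yellow jaw at (367,157), and the plate's rear edge at row 298. I'll work out the boom pose and stand pose from this depth image.

```bash
cat > m2.py <<'E'
from h import *
d=np.load('w2.npz');W,im,T=d['W'],d['im'].astype(int),d['T']
X,Y,Z=W[...,0],W[...,1],W[...,2]
br=im.min(-1)
# plate edges: per row first/last bright plate pixel
def line(P):
    P=np.array(P);c=np.median(P,0)
    for _ in range(3):
        u=np.linalg.svd(P-P.mean(0))[2][0];r=(P-P.mean(0))@[-u[1],u[0]];k=abs(r-np.median(r))<2*np.std(r)+3e-4;P=P[k]
    u*=np.sign(u[1]);return P.mean(0),u,len(P),np.std(r)
pl=(abs(Z-.012)<.006)&(br>120)
A=[];B=[]
for r in range(20,285,3):
    m=np.where(pl[r,215:420])[0]+215
    if len(m)<5: continue
    if m[0]<262: A.append(W[r,m[0],:2])
    if m[-1]>365: B.append(W[r,m[-1],:2])
a,b=line(A),line(B);print('left',a,'right',b)
u=a[1]+b[1];u/=np.linalg.norm(u);n=np.array([-u[1],u[0]]) # +y of seat
print('width',(a[0]-b[0])@n,'yaw',np.degrees(np.arctan2(u[1],u[0])),[np.degrees(np.arctan2(q[1][1],q[1][0])) for q in(a,b)])
cy=((a[0]+b[0])/2)@n
R=[]
for c in list(range(250,284,2))+list(range(352,380,2)):
    m=np.where(pl[270:310,c])[0]
    if len(m): R.append((W[270+m[-1],c,:2]@u, c))
print('rear edge u',np.median([q[0] for q in R])); re=np.median([q[0] for q in R])
seat=u*(re+.095)+n*cy;print('seat',seat)
# yellow
ye=(im[...,0]>150)&(im[...,2]<90)&(Z>.08)&(Z<.2)&(X>.5);ye[:, :345]=0;ye[:,390:]=0
q=W[ye];print('jaw tip rel seat u,n,z', ye.sum(),np.round(np.c_[(q[:,:2]-seat)@u,(q[:,:2]-seat)@n,q[:,2]].min(0),4),np.round(np.c_[(q[:,:2]-seat)@u,(q[:,:2]-seat)@n,q[:,2]].max(0),4))
# boom
L=[]
for r in range(150,280,4):
    m=np.where(Z[r,270:360]>.2)[0]+270;P=W[r,m]
    L.append([*P[:,:2].mean(0),P[:,2].max()-.011])
L=np.array(L);c=L.mean(0);v=np.linalg.svd(L-c)[2][0];v*=np.sign(v[1]);print('boom axis pt',c,v,'yaw',np.degrees(np.arctan2(v[1],v[0])),'pitch',np.degrees(np.arcsin(v[2])))
for r in (136,138,140,142,144): print(r,W[r,315].round(4),im[r,315])
E
python3 m2.py
sed -e "s/1.npz/2.npz/;s/print(n,'desk.*/pass/" m.py | sed -e '/# boom/,/all along/d' > m3.py; python3 m3.py 2>/dev/null | grep -v comp
```

```text
left (array([ 0.51302484, -0.20275205]), array([-0.13027292,  0.99147817]), 89, np.float64(0.00038504153399058534)) right (array([ 0.63991023, -0.18384889]), array([-0.12843512,  0.99171791]), 88, np.float64(0.00043522424576955586))
width 0.12826455979871376 yaw 97.43226836834492 [np.float64(97.48536346697485), np.float64(97.379173269715)]
rear edge u -0.39808851795363676
seat [ 0.58123341 -0.22983457]
jaw tip rel seat u,n,z 33 [ 0.0466 -0.0355  0.1463] [ 0.0593 -0.0205  0.1494]
boom axis pt [ 0.57585973 -0.18173086  0.24398721] [-1.35686583e-01  9.90751806e-01  9.95246376e-05] yaw 97.79832353594308 pitch 0.005702341704078743
136 [ 0.5727 -0.1583  0.2607] [63 60 63]
138 [ 0.5728 -0.1589  0.2591] [61 60 62]
140 [ 0.5729 -0.1598  0.2546] [98 98 99]
142 [ 0.573  -0.1605  0.2533] [179 180 182]
144 [ 0.5731 -0.1609  0.2546] [172 174 176]
 swatch 7 [ 0.545306   -0.03142083  0.02392066] ((544.3268432617188, -29.84015655517578), (9.272428512573242, 27.89752197265625), 54.08436584472656)
 fork 4780 [ 0.49633485 -0.15854171  0.64843271] [ 0.40003713 -0.21988999  0.10173915] [ 0.64450876 -0.070
[... 414 characters left out ...]
9839 -0.2197696   0.27548719] [ 0.56777563 -0.21865719  0.27967384]
   yellow 0 
 fork 1 [ 0.57310097 -0.21896417  0.26082601] [ 0.57310097 -0.21896417  0.26082601] [ 0.57310097 -0.21896417  0.26082601]
   yellow 0 
 fork 1 [ 0.57387599 -0.21891069  0.25494472] [ 0.57387599 -0.21891069  0.25494472] [ 0.57387599 -0.21891069  0.25494472]
   yellow 0 
 fork 734 [ 0.57561439 -0.13547597  0.25084226] [ 0.5494527  -0.21982502  0.22381769] [ 0.60501624 -0.080967    0.2657499 ]
   yellow 16 [ 0.5838269  -0.10621814  0.249062  ]
 fork 249 [ 0.57841873 -0.17603908  0.12676123] [ 0.54840392 -0.19102725  0.10028207] [ 0.6117137  -0.16687342  0.15501959]
   yellow 22 [ 0.60093919 -0.17371391  0.14823722]
```

The seat comes out at (0.581, -0.230), yaw 97.4°. The boom is only 1.2 mm off sideways and 0.4° off in yaw. I'll correct that and descend, slowly at the end.

```bash
python3 -m pendant '[{"slide":[0,10,-1],"turn":[0,0.4,0]},{"slide":[0,30,-1],"turn":[0,0.4,0]},{"slide":[0,50,-1],"turn":[0,0.4,0]},{"slide":[0,65,-1],"turn":[0,0.4,0]},{"slide":[0,73,-1],"turn":[0,0.4,0]},{"slide":[0,80,-1],"turn":[0,0.4,0]},{"slide":[0,85,-1],"turn":[0,0.4,0]},{"slide":[0,90,-1],"turn":[0,0.4,0]}]'
python3 -m pendant '[{"slide":[0,4,0],"turn":[0,0,0]},{"slide":[0,8,0],"turn":[0,0,0]},{"slide":[0,12,0],"turn":[0,0,0]},{"slide":[0,16,0],"turn":[0,0,0]},{"slide":[0,20,0],"turn":[0,0,0]},{"slide":[0,24,0],"turn":[0,0,0]},{"slide":[0,28,0],"turn":[0,0,0]},{"slide":[0,31,0],"turn":[0,0,0]}]'
python3 -m pendant '[{"slide":[0,1,0],"turn":[0,0,0]},{"slide":[0,2,0],"turn":[0,0,0]},{"slide":[0,3,0],"turn":[0,0,0]},{"slide":[0,3,0],"turn":[0,0,0]},{"slide":[0,3,0],"turn":[0,0,0]}]'
python3 - <<'E'
from w import *
W,im,T=wrist('w3')
E
```

```text
time_s: 8.5
position: [0.5821, -0.2317, 0.1594]
eef_rot: [[0.132, 0.001, 0.991], [-0.991, -0.0, 0.132], [0.001, -1.0, 0.001]]
force: [0.0, -1.1, -4.7]
grip_width: 0.235
time_s: 9.3
position: [0.5809, -0.2317, 0.1275]
eef_rot: [[0.131, -0.001, 0.991], [-0.991, 0.0, 0.131], [-0.0, -1.0, -0.001]]
force: [-0.8, 0.0, -4.8]
grip_width: 0.237
time_s: 9.8
position: [0.5822, -0.2312, 0.1255]
eef_rot: [[0.132, 0.001, 0.991], [-0.991, 0.0, 0.132], [-0.0, -1.0, 0.001]]
force: [-0.7, -0.4, -3.5]
grip_width: 0.237
9.8 [ 0.58219883 -0.23120364  0.12551058] [[0.1323, 0.0009, 0.9912], [-0.9912, 0.0002, 0.1323], [-0.0001, -1.0, 0.0009]] [ 10.9  43.2  13.6  97.3 -14.3  41.1  39.4] [-0.7 -0.4 -3.5]
mount [[0.0, 0.949, 0.316, -0.081], [-0.001, -0.316, 0.949, -0.126], [1.0, -0.001, 0.001, 0.0], [0.0, 0.0, 0.0, 1.0]]
```

View pics/w3.png

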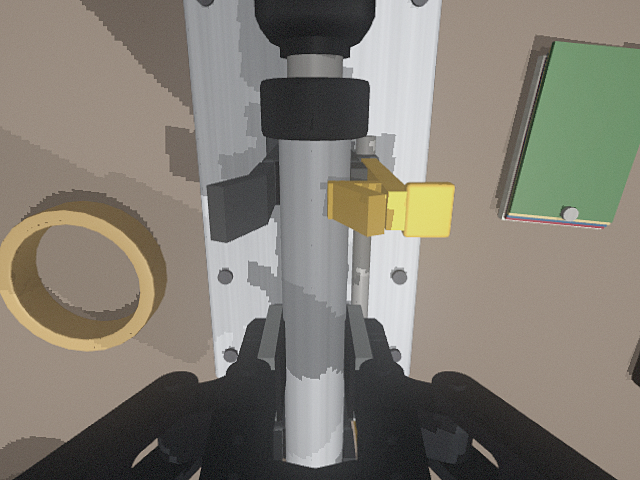

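The yellow hooked nose at (355,205) now lies over the tube and the prong is on the left, so the jaw has snapped over. The force reading still shows the boom's weight, so I'll press slightly more and then release.

```bash
python3 -m pendant '[{"slide":[0,1,0],"turn":[0,0,0]},{"slide":[0,2,0],"turn":[0,0,0]},{"slide":[0,2,0],"turn":[0,0,0]},{"slide":[0,2,0],"turn":[0,0,0]},{"slide":[0,2,0],"turn":[0,0,0]},{"slide":[0,2,0],"turn":[0,0,0]}]'
python3 -m pendant '[{"slide":[0,0,0],"turn":[0,0,0]},{"slide":[0,0,0],"turn":[0,0,0]},{"slide":[0,0,0],"turn":[0,0,0]},{"slide":[0,0,0],"turn":[0,0,0]},{"slide":[0,0,0],"turn":[0,0,0]},{"slide":[0,0,0],"turn":[0,0,0]},{"slide":[0,0,0],"turn":[0,0,0]}]' 60
python3 -m pendant '[{"slide":[0,-8,0],"turn":[0,0,0]},{"slide":[0,-25,0],"turn":[0,0,0]},{"slide":[0,-45,0],"turn":[0,0,0]},{"slide":[0,-65,0],"turn":[0,0,0]},{"slide":[0,-80,0],"turn":[0,0,0]},{"slide":[0,-90,0],"turn":[0,0,0]},{"slide":[0,-90,0],"turn":[0,0,0]}]'
python3 - <<'E'
from w import *
W,im,T=wrist('w4')
E
```

```text
time_s: 10.45
position: [0.5822, -0.2312, 0.1251]
eef_rot: [[0.132, 0.002, 0.991], [-0.991, 0.0, 0.132], [-0.0, -1.0, 0.002]]
force: [-2.7, 1.8, 7.8]
grip_width: 0.236
time_s: 11.15
position: [0.5817, -0.2315, 0.1232]
eef_rot: [[0.132, -0.0, 0.991], [-0.991, 0.0, 0.132], [-0.0, -1.0, -0.0]]
force: [-0.2, 0.6, 0.2]
grip_width: 0.704
time_s: 11.85
position: [0.5825, -0.2319, 0.2151]
eef_rot: [[0.132, 0.003, 0.991], [-0.991, -0.001, 0.132], [0.001, -1.0, 0.003]]
force: [-0.2, 0.7, -0.1]
grip_width: 0.703
11.85 [ 0.58254162 -0.23190864  0.21505527] [[0.1319, 0.003, 0.9913], [-0.9913, -0.0011, 0.1319], [0.0014, -1.0, 0.0028]] [  9.6  36.9  15.9  93.4 -12.2  51.3  37.6] [-0.2  0.7 -0.1]
mount [[0.0, 0.949, 0.316, -0.081], [-0.001, -0.316, 0.949, -0.126], [1.0, -0.001, 0.001, 0.0], [0.0, 0.0, 0.0, 1.0]]
```

View pics/w4.png

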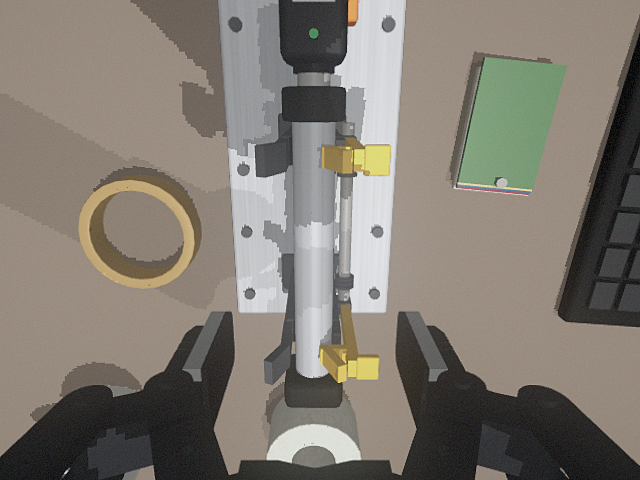

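The boom lies in both forks with both yellow noses hooked over the tube (front (340,160), rear (340,360)). Now I'll measure the boom axis and the target for the head.

```bash
python3 - <<'E'
from h import *
d=np.load('w4.npz');W,im,T=d['W'],d['im'].astype(int),d['T'];Z=W[...,2]
L=[]
for r in range(184,330,4):
    m=np.where((Z[r,290:337]>.11))[0]+290;P=W[r,m];L.append([*P[:,:2].mean(0),np.percentile(P[:,2],95)-.011])
L=np.array(L);c=L.mean(0);v=np.linalg.svd(L-c)[2][0];v*=np.sign(v[1])
print('axis',c,'yaw',np.degrees(np.arctan2(v[1],v[0])),'pitch',np.degrees(np.arcsin(v[2])))
u=v[:2]/np.linalg.norm(v[:2]);seat=np.array([.5812,-.2298]);us=np.array([-.1294,.9916]);
print('y in seat',(c[:2]-seat)@[-us[1],us[0]])
for r in (66,68,70,72,84,86,88,116,118,120,122,124,126): print(r,np.round((W[r,312,:2]-seat)@us*1000,1),Z[r,312].round(4),im[r,312])
E
```

```text
axis [ 0.58234448 -0.23069223  0.1205166 ] yaw 97.59374413925075 pitch 0.00019998562709973376
y in seat -0.0010194114111422507
66 93.4 0.1304 [52 52 56]
68 92.6 0.1299 [48 49 53]
70 91.7 0.1302 [55 52 54]
72 90.8 0.1313 [104 104 104]
84 85.8 0.1276 [144 144 140]
86 84.7 0.1352 [44 47 50]
88 83.9 0.136 [51 52 54]
116 71.8 0.1365 [59 60 61]
118 70.9 0.1363 [58 56 54]
120 70.0 0.1368 [57 57 56]
122 68.9 0.1313 [133 135 139]
124 67.9 0.1312 [159 162 164]
126 67.0 0.1316 [163 164 166]
```

```bash
python3 -m pendant '[{"slide":[-15,0,0],"turn":[0,-0.1,0]},{"slide":[-45,0,0],"turn":[0,-0.1,0]},{"slide":[-80,0,0],"turn":[0,-0.1,0]},{"slide":[-110,0,0],"turn":[0,-0.1,0]},{"slide":[-124,5,0],"turn":[0,-0.1,0]},{"slide":[-124,25,0],"turn":[0,-0.1,0]},{"slide":[-124,55,0],"turn":[0,-0.1,0]},{"slide":[-124,80,0],"turn":[0,-0.1,0]}]'
python3 -m pendant '[{"slide":[0,10,0],"turn":[0,0,0]},{"slide":[0,17,0],"turn":[0,0,0]},{"slide":[0,18,0],"turn":[0,0,0]},{"slide":[0,18,0],"turn":[0,0,0]}]'
python3 -m pendant '[{"slide":[0,0,0],"turn":[0,0,0]},{"slide":[0,0,0],"turn":[0,0,0]},{"slide":[0,0,0],"turn":[0,0,0]},{"slide":[0,0,0],"turn":[0,0,0]},{"slide":[0,0,0],"turn":[0,0,0]},{"slide":[0,0,0],"turn":[0,0,0]},{"slide":[0,0,0],"turn":[0,0,0]},{"slide":[0,0,0],"turn":[0,0,0]}]' 20
```

```text
time_s: 12.7
position: [0.5646, -0.1084, 0.1315]
eef_rot: [[0.134, -0.001, 0.991], [-0.991, -0.0, 0.134], [0.0, -1.0, -0.001]]
force: [-0.4, 0.6, -0.0]
grip_width: 0.698
time_s: 13.1
position: [0.5658, -0.1089, 0.1159]
eef_rot: [[0.133, 0.001, 0.991], [-0.991, -0.0, 0.133], [0.0, -1.0, 0.001]]
force: [-1.3, 0.8, -0.0]
grip_width: 0.703
time_s: 13.9
position: [0.5657, -0.1087, 0.1164]
eef_rot: [[0.134, 0.001, 0.991], [-0.991, -0.0, 0.134], [0.0, -1.0, 0.001]]
force: [-1.4, -0.8, 6.0]
grip_width: 0.347
```

Grip reading 0.347 (about 30 mm) means the button is squeezed in. Now I'll pull outwards along -tool x, expecting about 100 mm of travel plus roughly 11 mm of boom slack.

```bash
python3 -m pendant '[{"slide":[-4,-0.5,0],"turn":[0,0,0]},{"slide":[-12,-0.5,0],"turn":[0,0,0]},{"slide":[-22,-0.5,0],"turn":[0,0,0]},{"slide":[-32,-0.5,0],"turn":[0,0,0]},{"slide":[-42,-0.5,0],"turn":[0,0,0]},{"slide":[-52,-0.5,0],"turn":[0,0,0]},{"slide":[-62,-0.5,0],"turn":[0,0,0]},{"slide":[-70,-0.5,0],"turn":[0,0,0]}]'
python3 -m pendant '[{"slide":[-8,0,0],"turn":[0,0,0]},{"slide":[-15,0,0],"turn":[0,0,0]},{"slide":[-21,0,0],"turn":[0,0,0]},{"slide":[-27,0,0],"turn":[0,0,0]},{"slide":[-31,0,0],"turn":[0,0,0]},{"slide":[-34,0,0],"turn":[0,0,0]},{"slide":[-36,0,0],"turn":[0,0,0]},{"slide":[-36,0,0],"turn":[0,0,0]}]'
```

```text
time_s: 14.7
position: [0.5562, -0.0384, 0.1159]
eef_rot: [[0.134, 0.001, 0.991], [-0.991, -0.0, 0.134], [0.001, -1.0, 0.001]]
force: [1.0, -5.3, 1.6]
grip_width: 0.348
time_s: 15.5
position: [0.5512, -0.0027, 0.1157]
eef_rot: [[0.135, 0.0, 0.991], [-0.991, 0.0, 0.135], [-0.0, -1.0, 0.0]]
force: [1.2, -3.7, 0.9]
grip_width: 0.344
```

```bash
python3 -m pendant '[{"slide":[-1,0,0],"turn":[0,0,0]},{"slide":[-2,0,0],"turn":[0,0,0]},{"slide":[-3,0,0],"turn":[0,0,0]},{"slide":[-3,0,0],"turn":[0,0,0]}]'
python3 -m pendant '[{"slide":[-1,0,0],"turn":[0,0,0]},{"slide":[-2,0,0],"turn":[0,0,0]},{"slide":[-3,0,0],"turn":[0,0,0]},{"slide":[-3,0,0],"turn":[0,0,0]}]'
```

```text
time_s: 15.9
position: [0.5509, -0.0005, 0.1157]
eef_rot: [[0.134, 0.0, 0.991], [-0.991, -0.0, 0.134], [0.0, -1.0, 0.0]]
force: [1.1, -4.9, -0.3]
grip_width: 0.348
time_s: 16.3
position: [0.5506, 0.0012, 0.1157]
eef_rot: [[0.134, 0.001, 0.991], [-0.991, -0.002, 0.134], [0.002, -1.0, 0.0]]
force: [2.1, -7.5, -1.0]
grip_width: 0.345
```

```bash
python3 -m pendant '[{"slide":[-1,0,0],"turn":[0,0,0]},{"slide":[-2,0,0],"turn":[0,0,0]},{"slide":[-3,0,0],"turn":[0,0,0]},{"slide":[-3,0,0],"turn":[0,0,0]},{"slide":[-3,0,0],"turn":[0,0,0]}]'
python3 - <<'E'
from w import *
W,im,T=wrist('w5')
s=ctrl.snapshot('scene');np.savez('scene5.npz',**s)
b=s['image'];B=cv2.resize(b[130:300,180:360],None,fx=3,fy=3,interpolation=2)
cv2.imwrite('pics/f5.png',np.hstack([cv2.resize(im.astype(np.uint8),(400,300)),cv2.resize(B,(318,300))])[...,::-1])
E
```

```text
time_s: 16.8
position: [0.5506, 0.0012, 0.1158]
eef_rot: [[0.132, 0.002, 0.991], [-0.991, -0.005, 0.132], [0.005, -1.0, 0.001]]
force: [3.9, -12.1, -3.2]
grip_width: 0.343
16.8 [0.55060084 0.00124234 0.11575991] [[0.1318, 0.0019, 0.9913], [-0.9913, -0.0051, 0.1318], [0.0053, -1.0, 0.0012]] [-12.7  39.5  14.5 110.  -16.7  32.5  20.4] [  3.9 -12.1  -3.2]
mount [[0.0, 0.949, 0.316, -0.081], [-0.001, -0.316, 0.949, -0.126], [1.0, -0.001, 0.001, 0.0], [0.0, 0.0, 0.0, 1.0]]
```

View pics/f5.png

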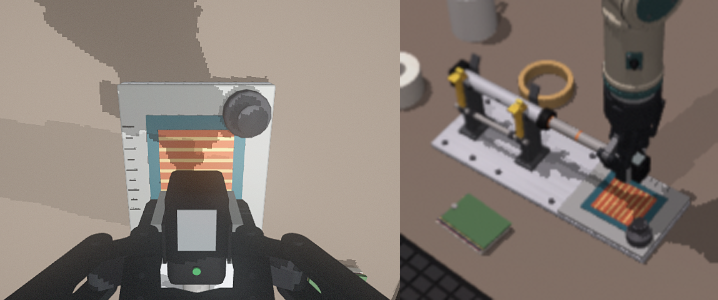

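The scene view shows the head drawn out over the swatch, the long inner tube exposed with its stop ring, and both yellow noses on the tube. Position has stopped changing while force rises, so this is the hard stop. One numeric check follows before handing in.

```bash
python3 - <<'E'
from h import *
s=dict(np.load('scene5.npz'));W=cloud(s);im=s['image'].astype(int)
seat=np.array([.5812,-.2298]);us=np.array([-.1294,.9916]);ns=np.array([-us[1],us[0]])
D=W[...,:2]-seat;x=D@us;y=D@ns;z=W[...,2]
for a,b in [(-40,-20),(-20,0),(0,20),(20,40),(72,87),(100,120),(125,145),(150,170),(175,192),(192,200),(200,206)]:
    m=(x>a/1e3)&(x<b/1e3)&(abs(y)<.018)&(z>.10)&(z<.145)
    print((a,b),m.sum(),'top z',np.round(np.percentile(z[m],97),4) if m.sum() else '','y',np.round(np.median(y[m]),4) if m.sum() else '')
ye=(im[...,0]>150)&(im[...,2]<90)&(z>.12)&(abs(x)<.08);print('yellow y,z max',ye.sum(),np.round([y[ye].min(),y[ye].max(),z[ye].max()],4))
s0=np.load('scene1.npz');i0=s0['image'].astype(int);d=abs(im-i0).max(-1)
for n,(r0,r1,c0,c1) in dict(stapler=(325,382,320,367),book=(240,275,200,245),marker=(308,348,498,530),mug=(110,155,205,240),label=(160,195,160,193)).items(): print(n,(d[r0:r1,c0:c1]>60).mean().round(3))
E
```

```text
(-40, -20) 54 top z 0.1342 y -0.0057
(-20, 0) 57 top z 0.1341 y -0.0051
(0, 20) 61 top z 0.1349 y -0.0041
(20, 40) 38 top z 0.1356 y -0.0042
(72, 87) 45 top z 0.137 y -0.0088
(100, 120) 45 top z 0.1308 y -0.0034
(125, 145) 52 top z 0.1307 y -0.0034
(150, 170) 49 top z 0.1292 y -0.0034
(175, 192) 23 top z 0.1305 y -0.0026
(192, 200) 0 top z  y 
(200, 206) 0 top z  y 
yellow y,z max 59 [-0.039  -0.0056  0.1534]
stapler 0.0
book 0.0
marker 0.0
mug 0.0
label 0.0
```

The readings agree: the inner tube is exposed to about 190 mm, and the tube heights match the seat once the scene camera's +2 to 3 mm bias is allowed for. I'll ease the pull slightly, let it settle, and hand in.

```bash
python3 -m pendant '[{"slide":[1,0.5,0],"turn":[0,0,0]},{"slide":[1,0.5,0],"turn":[0,0,0]},{"slide":[1,0.5,0],"turn":[0,0,0]},{"slide":[1,0.5,0],"turn":[0,0,0]},{"slide":[1,0.5,0],"turn":[0,0,0]},{"slide":[1,0.5,0],"turn":[0,0,0]}]'
python3 - <<'E'
from w import *
W,im,T=wrist('w6')
if T[1,3]>-0.001: ctrl.job_done();print('handed in')
E
```

```text
time_s: 17.5
position: [0.5507, 0.0013, 0.1155]
eef_rot: [[0.132, 0.002, 0.991], [-0.991, -0.004, 0.132], [0.004, -1.0, 0.001]]
force: [2.6, -10.6, 0.4]
grip_width: 0.348
17.5 [0.55067297 0.00125266 0.1154794 ] [[0.1323, 0.0017, 0.9912], [-0.9912, -0.0039, 0.1323], [0.0041, -1.0, 0.0011]] [-12.6  39.5  14.4 110.  -16.8  32.4  20.5] [  2.6 -10.6   0.4]
mount [[0.0, 0.949, 0.316, -0.081], [-0.001, -0.316, 0.949, -0.126], [1.0, -0.001, 0.001, 0.0], [0.0, 0.0, 0.0, 1.0]]
the job is handed in; nothing more can be done
handed in
```

The boom is clipped into both forks with the jaw shut over it. The head is out at the second stop, and the gripper is still holding it with the button squeezed in. I handed the job in at 17.5 s; no verdict is reported.

- **Seating:** After release, the wrist camera put the tube axis at 120.5 mm height, 1 mm off sideways and about 0.2° off in yaw. Both yellow noses were hooked over the tube.
- **Pull:** The head travelled 111 mm, which fits 100 mm of section plus about 11 mm of boom slack. Position then stayed put while the force rose to about 12 N, so I take it as the hard stop. I finished with a steady pull of about 11 N.
- **Over the swatch:** By my estimate the head is about 9 mm from the swatch centre, inside the 20 mm limit.
- **Other things on the desk:** The stapler, marker, mug, label roll and swatch book look unchanged between the first and last scene pictures. I made no pixel check on the tape roll or pattern weight; they looked in place.
- **Disagreement:** At the end the scene camera read the tube 3–5 mm high, with a slight slope of about 0.02 rad. It had read the fork tips 2–3 mm high from the start, so I put most of this down to calibration bias. The sideways figure from that view (4–6 mm towards the jaw) is probably skewed by the camera seeing mainly that side. I did not confirm either with a second view.

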